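# Build up a kiln load

## Robot

A 6-joint arm with a two-finger parallel gripper is mounted at the origin on the work surface. World frame = base frame: x ahead of the robot, y to its left, z up, the work surface at z = 0. Lengths are in mm, angles in rad, forces in N, time in s.
With the tool pointing down it reaches from about 325 to 875 mm from the base axis. Payload 4.4 kg.
Tool frame: the origin (TCP) lies on the centre line of the jaws, within the pads' length; the fingertips stand ahead of it and the grasp point (between the pads) lies 6 mm ahead of it (ctrl.tcp_to_tips is the z of the fingertips in the tool frame, in mm); z points along the fingers, y is the direction in which the jaws open and shut (so a half turn about z gives the same grasp; the last joint's range is limited). The gripper opens to 85 mm and grips with 20 to 120 N. Pads are 22 mm wide; open, the fingers measure 114 mm over their backs; the gripper's body (76 mm by 85 mm) begins 54 mm behind the grasp point. The pads swing forward as they close: fully open they stand 13 mm farther back than shut.
Start: joints at [1.048, 0.207, 1.542, -0, 1.393, -0.15], TCP at [208.903, 535.712, 256.282] pointing down, gripper open.
Joint ranges: [-2.73, 2.73], [-0.86, 2.22], [0.23, 2.46], [-1.11, 4.25], [0.08, 2.63], [-2.82, 2.82]. Speed limits (rad/s): [2.79, 2.79, 3.14, 3.14, 3.14, 3.14].

## Interface

Orientations are given as a 3x3 rotation matrix whose columns are the frame's x, y, z axes.
In Python, from plant import ctrl, sensors, optics gives the robot as it stands. Calls block until the motion is done:
- ctrl.move_ptp(position, orientation): joint-space move of the TCP to a pose.
- ctrl.move_l(position, rot=None, vel=150, threshold=None): straight line of the TCP; rot=None keeps the orientation; vel is the mean speed in mm/s. With threshold (N) it stops when the force on the tool has changed by that much, and returns True; else False.
- ctrl.set_joints(angles): joint-space move.
- ctrl.gripper_to(opening, force=None): finger opening in mm; force is the grip in N (None keeps the last); returns when the fingers have stopped.
- ctrl.hold(seconds).
- ctrl.solve_ik(position, orientation): joint angles nearest the present ones, or None.
- sensors.read_state(): the state.
- optics.grab_frame(name): name is "scene" or "top" or "wrist"; returns (picture, depth): 420x560x3 uint8, red, green, blue; 420x560 float32, mm along the optical axis (not along the pixel's ray), 0 where there is no reading.
- optics.camera_params(name): a dict with "mtx" (3x3 intrinsics, pixels), "R" (3x3) and "t" (3): a world point X has camera coordinates R X + t; the wrist camera has in their place "T_tool_cam" (4x4, takes a point from camera to tool coordinates, whose origin is the TCP and whose axes are the flange's). Camera axes: x right, y down, z forward; pixel columns grow to the right and rows downward; lengths in mm; the calibration is good to about 2 mm. A picture is of the moment at which its call begins: read the wrist's pose just before it. camera_params takes no time and is no camera call.
A pose or a line that the arm cannot do raises ctrl.MotionError and nothing moves.
- ctrl.finish_job(): hands the job in, once; it reports no verdict.
The state is a dict: "t": time; "q": joint angles; "qvel": joint speeds; "tau": joint torques, N m; "eef_pos": TCP position; "eef_rot": TCP orientation; "force": force on the tool from outside, world axes, zero at the start; "wrist_torque": the same for the moment, N m; "grip_width": finger opening in mm.
Only numpy, scipy, OpenCV 4.12 (cv2) and the standard library are available. Lean on these libraries where they do the work, as an engineer would, in place of code of your own. Each camera call takes 0.05 s, during which the arm holds its last target.

## Task

Build up the glass load on the kiln base from the bottom: stand the square post on the middle of the square pad and the round post on the middle of the round pad, then lay the kiln shelf flat across both posts, centred over the base and running the same way as it. Next set the mould in the middle of the shelf, lengthwise along it, and last lay the glass leaf centrally in the mould between its two end lips, pointing at the lips; set the glass down gently, never letting it drop. Let go of everything, and leave the two enamel jars standing where they are.

Things in the scene. Friction and masses are not known exactly. Their poses are not given: they have to be found in the camera images.
- kiln_base: Fixed kiln base on the bench, to the robot's left or right: steel tray with a brown-grey firebrick floor, 260 (its x) by 150 (its y) by 30 mm high. Origin: centre of its underside, on the bench (z = 0). Its x axis is the long way. The two pads lie on its top, centred on its x axis, 65 mm either side of its centre.
- square_pad: Fixed white fibre pad, 50 by 50 mm square, 3 mm thick, on the base's top near one end (either end); sides parallel to the base's. Origin: centre of its underside, 30 mm above the bench; its top is 33 mm above the bench.
- round_pad: Fixed white fibre pad, disc 50 mm across, 3 mm thick, on the base's top near the other end. Origin: centre of its underside, 30 mm above the bench; its top is 33 mm above the bench.
- square_post: Loose buff ceramic kiln post, 34 by 34 mm square, 55 mm tall, standing on the bench, about 0.12 kg. Origin: centre of its underside; z up; x and y square to its faces.
- round_post: Loose buff ceramic kiln post, round, 36 mm across, 55 mm tall, standing on the bench, about 0.11 kg. Origin: centre of its underside; z up.
- kiln_shelf: Loose buff ceramic kiln shelf, a plain flat strip 220 (its x) by 60 (its y) by 15 mm thick, lying flat on the bench on the side away from the base, about 0.36 kg. Origin: centre of its underside.
- mould: Loose terracotta mould, a block 88 (its x) by 46 (its y) mm with a flat top seat 22 mm above its underside; at both x ends a lip 6 mm thick and full width rises 6 mm above the seat (28 mm overall), leaving 76 mm between lips; the long sides are open. About 0.16 kg. Standing seat up on the bench. Origin: centre of its underside.
- glass_leaf: Loose green glass leaf blank, 60 mm (its x, tip to tip) by 24 mm (its y) by 8 mm thick, flat, with parallel long sides over the middle 36 mm and pointed ends. About 0.03 kg, lying flat on the bench. Origin: centre of its underside.
- black_jar: Bystander: black jar of enamel with a black cap, 52 mm across, 58 mm tall, standing loose at the far edge of the work. Origin: centre of its underside.
- white_jar: Bystander: white jar of enamel with a steel cap, 52 mm across, 58 mm tall, standing loose at the far edge of the work. Origin: centre of its underside.

How it is judged:
By the outcome, as a careful person would: the job done as asked, in the order asked, and still so for the second after the job is handed in, with the robot touching nothing.
It also fails if it takes over 133 s, if anything falls off the work surface, if the arm or the gripper's body presses on something with over 40 N, if the wrist force passes 120 N, or if a joint passes its speed limit or range.

## Working session

There is one attempt and no reset: what is moved stays moved. The work goes in short steps, each a Python script; the robot and the scene stay as the last script left them, time stands still between calls to the robot, and variables do not carry over. Pictures are saved under pics/ and viewed, and the job is handed in when it is done.

```bash
ls; mkdir -p pics; python3 - <<'E'
from plant import ctrl,sensors,optics
import cv2,numpy as np
np.set_printoptions(precision=3,suppress=True)
for n in ("top","scene"):
    im,d=optics.grab_frame(n); cv2.imwrite(f"pics/{n}0.png",im[:,:,::-1]); np.save(f"pics/{n}0_d.npy",d)
    p=optics.camera_params(n);print(n,p["mtx"],p["R"],p["t"],d[210,280])
print(optics.camera_params("wrist")); s=sensors.read_state();print(s["t"],s["eef_rot"],ctrl.tcp_to_tips,s["grip_width"])
E
```

```text
pics
top [[512.711   0.    276.113]
 [  0.    512.711 211.038]
 [  0.      0.      1.   ]] [[ 0.011 -1.    -0.01 ]
 [-0.99  -0.009 -0.141]
 [ 0.141  0.012 -0.99 ]] [ -15.427  571.924 1098.3  ] 1173.9329
scene [[388.261   0.    280.213]
 [  0.    388.261 208.876]
 [  0.      0.      1.   ]] [[-0.498  0.867  0.011]
 [ 0.578  0.341 -0.741]
 [-0.646 -0.363 -0.671]] [ 301.99  -323.047 1261.184] 899.32684
{'mtx': array([[326.558,   0.   , 286.144],
       [  0.   , 326.558, 208.712],
       [  0.   ,   0.   ,   1.   ]]), 'T_tool_cam': array([[  -0.   ,   -0.952,   -0.305,   77.953],
       [   1.   ,   -0.001,    0.001,    0.6  ],
       [  -0.001,   -0.305,    0.952, -117.466],
       [   0.   ,    0.   ,    0.   ,    1.   ]])}
0.1 [[-0.932  0.363 -0.001]
 [ 0.363  0.932 -0.002]
 [ 0.    -0.002 -1.   ]] 25.0 85.20557885174281
```

View pics/top0.png

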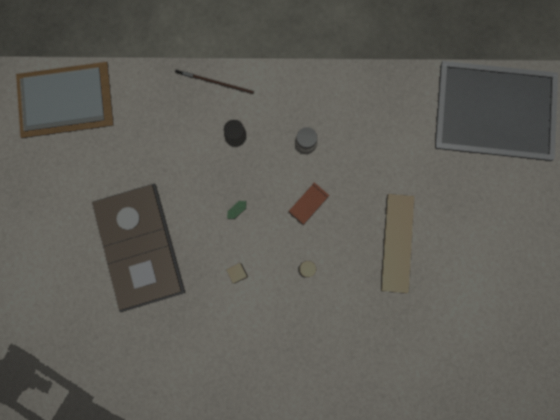

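View pics/scene0.png

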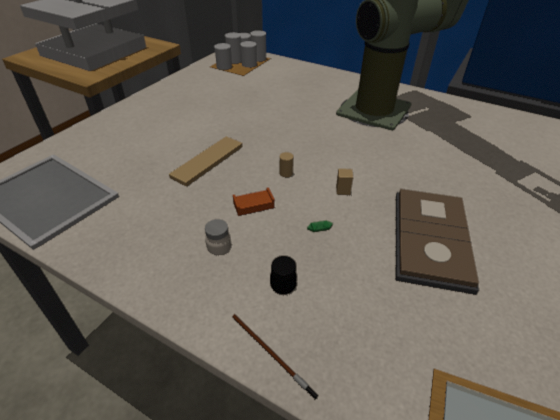

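Top view: the base is at left, centred about (138,247), with the round pad at (128,218) and the square pad at (142,275). Square post is at (236,272), round post (308,268), glass (237,210), mould (309,203), shelf (398,243) and the jars at (235,132) and (307,138). I'll do rough localisation first, then wrist views.

```bash
cat > h.py <<'E'
from plant import ctrl,sensors,optics
import cv2,numpy as np
np.set_printoptions(precision=2,suppress=True)
def cam(name,s=None):
    p=optics.camera_params(name)
    if name!="wrist": return p["mtx"],p["R"].T,-p["R"].T@p["t"]
    T=p["T_tool_cam"];R=s["eef_rot"]
    return p["mtx"],R@T[:3,:3],R@T[:3,3]+s["eef_pos"]
def ray(c,uv,z):
    K,R,o=c; uv=np.asarray(uv,float).reshape(-1,2)
    d=np.c_[uv,np.ones(len(uv))]@np.linalg.inv(K).T@R.T
    return (o+d*((z-o[2])/d[:,2])[:,None])
def proj(c,P):
    K,R,o=c; q=(np.atleast_2d(P)-o)@R@K.T; return q[:,:2]/q[:,2:]
def down(yaw): # tool z down, tool y (jaw axis) at world angle yaw
    y=np.array([np.cos(yaw),np.sin(yaw),0]);z=np.array([0,0,-1.]);x=np.cross(y,z)
    return np.c_[x,y,z]
def snap(fn):
    s=sensors.read_state(); im,d=optics.grab_frame("wrist"); c=cam("wrist",s)
    cv2.imwrite(f"pics/{fn}.png",im[:,:,::-1]); np.savez(f"pics/{fn}.npz",im=im,d=d,K=c[0],R=c[1],o=c[2]); return im,d,c
def load(fn):
    a=np.load(f"pics/{fn}.npz"); return a["im"],a["d"],(a["K"],a["R"],a["o"])
def height(c,d):
    K,R,o=c;v,u=np.mgrid[:d.shape[0],:d.shape[1]]
    P=np.stack([(u-K[0,2])/K[0,0]*d,(v-K[1,2])/K[1,1]*d,d],-1)@R.T+o
    return P
E
python3 - <<'E'
from h import *
c=cam("top")
for n,uv,z in [("sq",(236,272),55),("rd",(308,268),55),("glass",(237,210),8),("mould",(309,203),25),("shelf",(398,243),15),("base",(138,247),30),("rpad",(128,218),33),("spad",(142,275),33),("bj",(235,130),58),("wj",(307,137),58)]:
    print(n,ray(c,uv,z)[0])
E
```

```text
sq [436.32  75.36  55.  ]
rd [446.56 -79.85  55.  ]
glass [578.19  80.34   8.  ]
mould [593.24 -83.3   25.  ]
shelf [ 505.79 -283.7    15.  ]
base [489.76 297.06  30.  ]
rpad [554.2  321.84  33.  ]
spad [428.   284.35  33.  ]
bj [751.86  84.29  58.  ]
wj [736.99 -76.8   58.  ]
```

```bash
python3 - <<'E'
from h import *
for n,p in [("w_base",(490,297,240)),("w_mid",(510,5,260)),("w_shelf",(506,-284,240))]:
    ctrl.move_ptp(p,down(np.pi/2)); ctrl.hold(0.15); snap(n)
    s=sensors.read_state();print(s["t"],s["eef_pos"],s["q"])
E
python3 -c "
import cv2
for n in ('w_base','w_mid','w_shelf'):
    a=cv2.imread(f'pics/{n}.png');print(a.mean());cv2.imwrite(f'pics/{n}_b.png',cv2.convertScaleAbs(a,alpha=1.6))"
```

```text
1.6833 [489.39 297.96 240.09] [ 0.4   0.22  1.56  0.    1.36 -1.18]
3.0083 [510.06   6.21 259.86] [-0.16  0.07  1.69  0.    1.38 -1.73]
4.325 [ 506.56 -282.59  240.3 ] [-0.66  0.23  1.55  0.    1.36 -2.23]
118.25377692743764
102.64474914965986
109.09925170068027
```

```bash
python3 -c "
import cv2,numpy as np
a=[cv2.imread(f'pics/{n}_b.png') for n in ('w_base','w_mid','w_shelf')]
"
```

```text
(no output)
```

View pics/w_base_b.png

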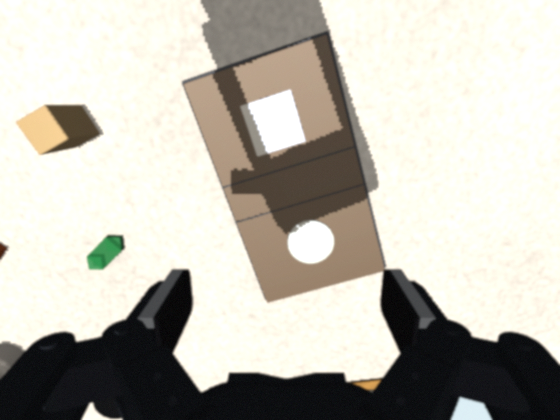

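View pics/w_mid_b.png

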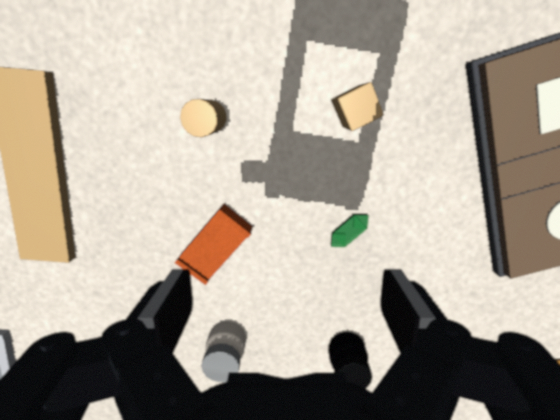

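View pics/w_shelf_b.png

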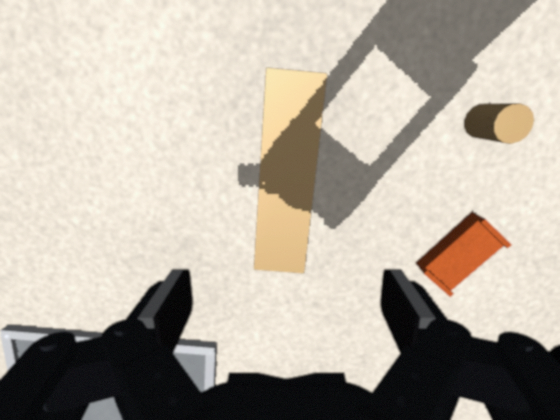

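Wrist views: base about (285,165) with square pad at (275,122) and round pad at (311,242). In the mid view, round post (199,117), square post (358,106), mould (214,245), glass (350,231). The shelf is at (290,170) in its own view. Next I measure these using depth-height bands and plane casting.

```bash
cat > meas.py <<'E'
from h import *
def blobs(fn,zlo,zhi,zt,extra=None,amin=100):
    im,d,c=load(fn);P=height(c,d);m=((P[...,2]>zlo)&(P[...,2]<zhi)&(d>0))
    m[300:]=m[300:]&False if False else m[300:]
    if extra is not None:m&=extra(im.astype(int))
    m=cv2.morphologyEx(m.astype(np.uint8),cv2.MORPH_OPEN,np.ones((3,3)))
    cs,_=cv2.findContours(m,cv2.RETR_EXTERNAL,cv2.CHAIN_APPROX_NONE)
    out=[]
    for k in cs:
        if cv2.contourArea(k)<amin: continue
        w=ray(c,k.reshape(-1,2),zt)[:,:2]
        (cx,cy),(a,b),t=cv2.minAreaRect(w.astype(np.float32))
        if b>a:a,b,t=b,a,t+90
        out.append((k.reshape(-1,2).mean(0),cx,cy,a,b,(t+90)%180-90))
    return out
if __name__=="__main__":
    def show(l,*a,**k):
        for o in blobs(*a,**k):
            print(l,"px",o[0],"xy %.1f %.1f size %.1f x %.1f ang %.1f"%o[1:])
    im,d,c=load("w_base");P=height(c,d)
    print("bench z",np.median(P[60:280,440:540,2]),P[170:180,300:310,2].mean(), P[118:126,270:280,2].mean())
    im,d,c=load("w_mid");P=height(c,d);print("noise",P[100:250,250:265,2].std(),np.median(P[100:112,350:362,2]),np.median(P[112:122,195:203,2]),np.median(P[240:250,210:220,2]),np.median(P[228:234,347:353,2]))
    show("base","w_base",22,40,30,amin=2000)
    white=lambda i:i.min(-1)>95
    sat=lambda i:(i.max(-1)-i.min(-1))
    show("pads","w_base",25,40,33,extra=lambda i:(sat(i)<0.2*i.max(-1)),amin=500)
    for f in("w_base","w_mid","w_shelf"):
        show("post "+f,f,48,62,55)
        show("glass "+f,f,-5,30,8,extra=lambda i:i[...,1]>1.4*i[...,0])
        show("mould "+f,f,5,40,25,extra=lambda i:i[...,0]>2.5*i[...,2])
    show("shelf","w_shelf",9,22,15,amin=2000)
    show("shelf","w_mid",9,22,15,amin=2000)
E
python3 meas.py
```

```text
bench z 0.11325449483101124 29.83478266564967 36.73789526188932
noise 19.57304252145571 54.88487984000989 54.61381518167741 21.43200274893033 7.742752988654047
base px [289.98 166.65] xy 491.3 306.0 size 249.3 x 139.7 ang 17.5
pads px [310.32 241.28] xy 552.9 325.4 size 51.5 x 50.9 ang 0.1
pads px [273.11 122.62] xy 429.8 286.4 size 53.1 x 52.3 ang 17.5
post w_base px [107.64 408.16] xy 763.4 81.6 size 32.4 x 27.6 ang 7.8
post w_base px [ 44.8  128.49] xy 434.0 80.8 size 37.6 x 34.7 ang -63.4
glass w_base px [105.2  251.68] xy 577.8 85.7 size 57.9 x 21.4 ang -46.8
post w_mid px [354.78 371.31] xy 745.7 93.9 size 51.4 x 37.6 ang 61.1
post w_mid px [221.07 363.52] xy 735.0 -72.7 size 53.5 x 45.4 ang -2.4
post w_mid px [199.26 116.9 ] xy 445.0 -75.4 size 35.7 x 33.9 ang -89.9
post w_mid px [361.06 105.53] xy 434.3 77.0 size 34.5 x 33.9 ang -63.2
glass w_mid px [349.05 230.07] xy 578.3 83.6 size 55.2 x 24.0 ang -46.2
mould w_mid px [213.55 244.53] xy 590.7 -78.0 size 95.4 x 44.3 ang -41.2
post w_shelf px [511.54 122.68] xy 444.7 -78.8 size 38.3 x 33.9 ang -89.9
mould w_shelf px [461.56 252.46] xy 589.1 -84.8 size 86.0 x 59.7 ang -41.4
shelf px [287.76 169.36] xy 506.5 -280.7 size 219.2 x 59.8 ang -4.8
shelf px [ 32.78 165.75] xy 506.5 -278.0 size 219.0 x 63.1 ang -5.0
shelf px [496.47 135.45] xy 501.2 274.2 size 259.9 x 89.9 ang 17.4
```

```bash
python3 - <<'E'
from h import *
for n,p in [("w_shelf2",(506,-284,240)),("w_mid2",(510,5,260)),("w_base2",(490,300,240))]:
    ctrl.move_ptp(p,down(-np.pi/2)); ctrl.hold(0.15); snap(n)
    s=sensors.read_state();print(s["t"],s["eef_pos"],s["q"])
from meas import blobs
def show(l,*a,**k):
    for o in blobs(*a,**k): print(l,"px",o[0],"xy %.1f %.1f size %.1f x %.1f ang %.1f"%o[1:])
sat=lambda i:(i.max(-1)-i.min(-1))
show("base","w_base2",22,40,30,amin=2000)
show("pads","w_base2",25,40,33,extra=lambda i:(sat(i)<0.2*i.max(-1)),amin=500)
show("post","w_mid2",48,62,55)
show("glass","w_mid2",-5,30,8,extra=lambda i:i[...,1]>1.4*i[...,0])
show("mould","w_mid2",5,40,25,extra=lambda i:i[...,0]>2.5*i[...,2])
show("shelf","w_shelf2",9,22,15,amin=2000)
for n in("w_mid2","w_base2"):
    a=cv2.imread(f"pics/{n}.png");cv2.imwrite(f"pics/{n}_b.png",cv2.resize(cv2.convertScaleAbs(a,alpha=1.5),None,fx=.7,fy=.7))
cv2.imwrite("pics/two.png",np.hstack([cv2.imread(f"pics/{n}_b.png") for n in("w_mid2","w_base2")]))
E
```

```text
7.175 [ 505.99 -283.99  239.99] [-0.66  0.23  1.55 -0.    1.36  0.91]
8.4917 [510.22   3.76 259.81] [-0.16  0.07  1.69 -0.    1.38  1.41]
9.8333 [490.71 298.71 240.25] [ 0.4   0.22  1.56 -0.    1.36  1.97]
base px [277.73 166.15] xy 492.1 305.3 size 249.2 x 139.5 ang 17.5
pads px [298.6  239.54] xy 429.8 286.4 size 53.1 x 52.2 ang 17.5
pads px [259.51 120.9 ] xy 553.8 325.4 size 52.0 x 51.1 ang 89.8
post px [220.21 251.69] xy 436.8 76.3 size 36.0 x 35.5 ang -63.3
post px [361.18 242.17] xy 447.0 -76.2 size 36.5 x 35.4 ang 3.0
glass px [213.36 112.84] xy 579.5 83.6 size 55.3 x 22.7 ang -46.5
mould px [368.17  96.77] xy 594.0 -78.8 size 87.5 x 46.3 ang -41.3
shelf px [285.4  167.63] xy 507.4 -281.5 size 219.3 x 59.8 ang -4.8
```

View pics/two.png

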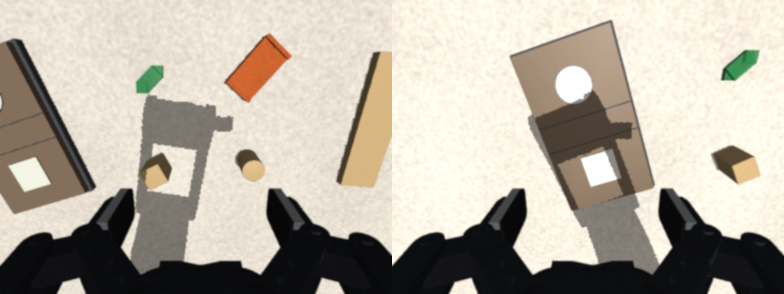

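Opposite-yaw views agree to about 1–2 mm, so I use the averages. Square post first.

```bash
cat >> h.py <<'E'
D=np.pi/180
BA=17.5*D; BC=np.array([491.6,305.8]); BX=np.array([np.cos(BA),np.sin(BA)])
SQP=BC-65*BX; RDP=BC+65*BX
def st(l=""):
    s=sensors.read_state(); print(l,"t %.1f"%s["t"],s["eef_pos"],"F",s["force"],"T",s["wrist_torque"],"w %.1f"%s["grip_width"],"q6 %.2f"%s["q"][5]); return s
def pick(xy,yaw,z,openw,force,zhi=200,guard=None,wclose=0):
    ctrl.move_ptp((*xy,zhi),down(yaw)); ctrl.gripper_to(openw,force)
    ctrl.move_l((*xy,z+25),vel=200)
    hit=ctrl.move_l((*xy,z),vel=50,threshold=guard)
    s=st(f"down hit={hit}")
    if guard and hit: ctrl.move_l((*xy,s["eef_pos"][2]+4),vel=30)
    ctrl.gripper_to(wclose,force); s=st("grip"); return s
def place(xy,yaw,z,zhi,openw,thr=4,over=2,liftto=None,vel=15):
    ctrl.move_l((*sensors.read_state()["eef_pos"][:2],zhi),vel=200)
    st("lifted")
    ctrl.move_ptp((*xy,zhi),down(yaw)); ctrl.hold(.1); st("above")
    ctrl.move_l((*xy,z+5),vel=150); ctrl.hold(.15)
    hit=ctrl.move_l((*xy,z-over),vel=vel,threshold=thr); s=st(f"place hit={hit} want z {z:.1f}"); return s
def release(w,zhi=200):
    ctrl.gripper_to(w); p=st("open")["eef_pos"]
    ctrl.move_l((p[0],p[1],p[2]+30),vel=100); ctrl.move_l((p[0],p[1],max(zhi,p[2]+40)),vel=250)
E
python3 - <<'E'
from h import *
print(ctrl.tcp_to_tips)
s=pick((435.6,76.6),116.8*D,44,60,40)
print(ctrl.tcp_to_tips)
place(SQP,107.5*D,s["eef_pos"][2]+33,180,0)
E
```

```text
25.0
down hit=False t 15.0 [435.44  76.6   43.75] F [ 0.28 -0.22  0.85] T [-0.02  0.01  0.06] w 60.0 q6 -2.06
grip t 15.4 [436.11  76.58  44.38] F [0.86 0.21 0.54] T [ 0.05 -0.04 -0.  ] w 33.4 q6 -2.06
25.0
lifted t 16.2 [434.96  76.59 178.76] F [-0.38  0.31 -1.33] T [ 0.07 -0.02  0.04] w 33.5 q6 -2.06
above t 17.2 [429.62 284.78 179.32] F [-0.2  -0.45 -1.26] T [-0.01  0.03  0.03] w 33.3 q6 -1.46
place hit=True want z 77.4 t 18.5 [429.99 286.48  77.37] F [0.38 0.11 4.04] T [-0.    0.03 -0.07] w 33.2 q6 -1.46
```

```bash
python3 - <<'E'
from h import *
s=sensors.read_state();print(s["q"],s["eef_rot"],np.degrees(np.arctan2(s["eef_rot"][1,1],s["eef_rot"][0,1])))
im,d,c=snap("p1")
cv2.imwrite("pics/p1b.png",cv2.convertScaleAbs(im[:,:,::-1],alpha=1.4))
E
```

```text
[ 0.42  0.31  1.83 -0.    1.   -1.46] [[-0.95 -0.3   0.  ]
 [-0.3   0.95  0.  ]
 [-0.    0.   -1.  ]] 107.5060847992152
```

View pics/p1b.png

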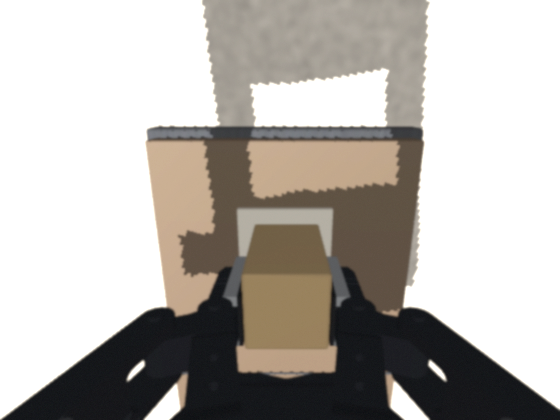

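The post is upright on the square pad; the pad's back edge spans columns 237–332 and the post's foot is about 257–321, so any offset is around 1–2 mm. I'll release it and check from above.

```bash
python3 - <<'E'
from h import *
release(55,240)
snap("p2")
from meas import blobs
print(SQP,RDP)
for o in blobs("p2",80,96,88): print("px",o[0],"xy %.1f %.1f size %.1f x %.1f ang %.1f"%o[1:])
im=load("p2")[0];cv2.imwrite("pics/p2b.png",cv2.convertScaleAbs(im[:,:,::-1],alpha=1.4))
E
```

```text
open t 18.9 [428.61 285.82  76.11] F [ 0.2   0.89 -0.31] T [-0.02  0.    0.02] w 54.9 q6 -1.46
[429.61 286.25] [553.59 325.35]
px [287.1  199.92] xy 427.5 286.6 size 33.8 x 33.8 ang 17.5
```

View pics/p2b.png

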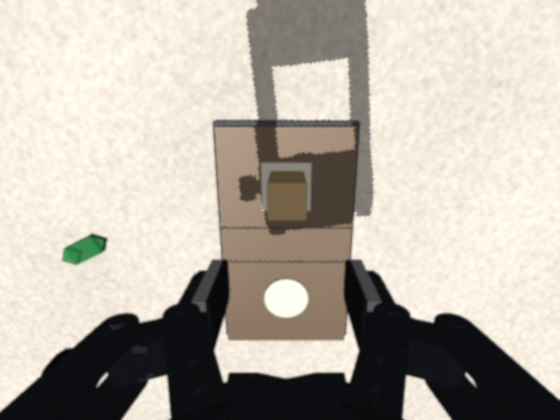

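The square post stands within about 1–2 mm of the pad centre, square to the base. Next is the round post.

```bash
python3 - <<'E'
from h import *
s=pick((446,-75.8),90*D,44,60,40)
place(RDP,107.5*D,s["eef_pos"][2]+33,200,0)
release(55,240)
ctrl.move_ptp((*(BC-np.array([20,0])),240),down(107.5*D));ctrl.hold(.15);snap("p3"); st()
from meas import blobs
for o in blobs("p3",80,96,88): print("px",o[0],"xy %.1f %.1f size %.1f x %.1f ang %.1f"%o[1:])
im=load("p3")[0];cv2.imwrite("pics/p3b.png",cv2.convertScaleAbs(im[:,:,::-1],alpha=1.4))
E
```

```text
down hit=False t 23.1 [445.86 -75.76  43.76] F [-0.22  0.09 -0.64] T [-0.   -0.   -0.01] w 59.9 q6 -1.93
grip t 23.5 [446.53 -76.01  44.45] F [ 0.51 -0.64  1.94] T [-0.01 -0.01  0.01] w 35.0 q6 -1.93
lifted t 24.4 [445.4  -75.6  198.61] F [-0.05 -0.41 -0.65] T [ 0.05  0.03 -0.01] w 35.3 q6 -1.93
above t 26.0 [554.12 323.81 200.15] F [ 0.21  0.04 -1.08] T [ 0.   -0.04 -0.01] w 35.1 q6 -1.48
place hit=True want z 77.4 t 27.5 [553.87 325.48  77.52] F [ 0.47 -0.6   4.24] T [ 0.03  0.04 -0.01] w 34.8 q6 -1.48
open t 27.9 [552.42 324.89  75.74] F [-0.32  0.43 -0.27] T [ 0.03  0.01 -0.02] w 54.8 q6 -1.48
 t 29.6 [472.17 305.72 239.04] F [0.45 0.06 0.17] T [ 0.01  0.06 -0.01] w 55.0 q6 -1.45
px [280.84 282.36] xy 549.8 325.2 size 37.9 x 34.5 ang 17.4
px [279.66 143.48] xy 428.6 286.9 size 33.6 x 32.8 ang -72.5
```

View pics/p3b.png

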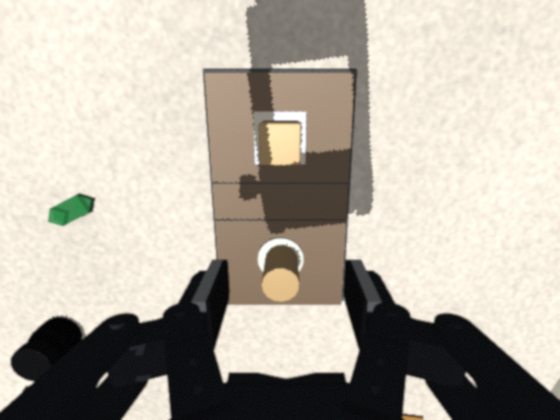

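Both posts are standing: square top at (280,143), round top at (281,282), each with a white pad rim showing round its foot. Next is the shelf.

```bash
python3 - <<'E'
from h import *
s=pick((507,-281.1),85.2*D,15,74,80,guard=4)
E
```

```text
down hit=True t 33.5 [ 506.77 -280.95   16.13] F [0.09 0.69 5.98] T [ 0.01  0.03 -0.02] w 73.9 q6 -2.14
grip t 34.1 [ 507.23 -281.45   20.63] F [-1.08  0.19  3.99] T [-0.03  0.17  0.03] w 58.3 q6 -2.14
```

```bash
python3 - <<'E'
from h import *
ctrl.move_l((507,-281.1,60),vel=80); ctrl.hold(.2); s=st("lift")
im,d,c=snap("s1");P=height(c,d)
cv2.imwrite("pics/s1b.png",cv2.convertScaleAbs(im[:,:,::-1],alpha=1.4))
E
```

```text
lift t 34.9 [ 506.49 -280.72   59.3 ] F [-0.06 -0.19 -3.98] T [-0.01  0.02  0.02] w 58.3 q6 -2.14
```

View pics/s1b.png

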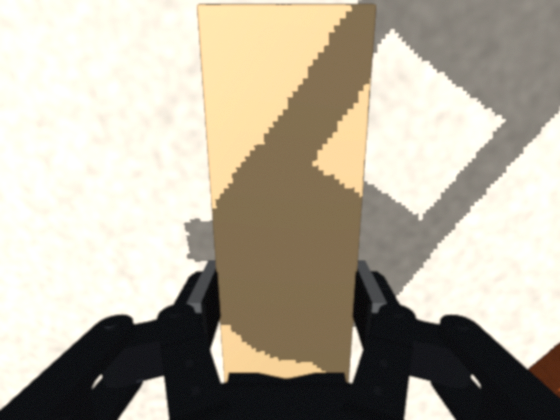

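The shelf is held level, with its end edge at row 4, columns 198–375. I'll check its centring in the hand, then carry it.

```bash
python3 - <<'E'
from h import *
im,d,c=load("s1"); s=sensors.read_state();P=height(c,d)
q=ray(c,[(286.5,4),(198,4),(375,4)],s["eef_pos"][2]-5.6); print((q-s["eef_pos"])@s["eef_rot"])
for r in(15,100,180,250): print(r,np.median(P[r,250:330,2]))
ctrl.move_l((507,-281.1,230),vel=200)
mid=(507+BC[0])/2
ctrl.move_ptp((*BC,230),down(107.5*D));ctrl.hold(.3);st("above")
ctrl.move_l((*BC,125),vel=120);ctrl.hold(.3);s=st("pre")
cv2.imwrite("pics/s2.png",optics.grab_frame("scene")[0][:,:,::-1])
snap("s2w")
E
```

```text
[[109.29   0.79   5.83]
 [109.27 -28.4    5.79]
 [109.3   30.02   5.87]]
15 53.669079453853456
100 53.73782885985738
180 53.487847742584066
250 53.5783276259162
above t 38.4 [491.93 305.31 230.01] F [ 0.64  0.02 -3.25] T [ 0.03 -0.02  0.  ] w 58.3 q6 -1.47
pre t 39.7 [491.99 305.98 125.72] F [-0.73 -0.45 -3.37] T [-0.06 -0.06 -0.02] w 57.9 q6 -1.47
```

View pics/s2.png

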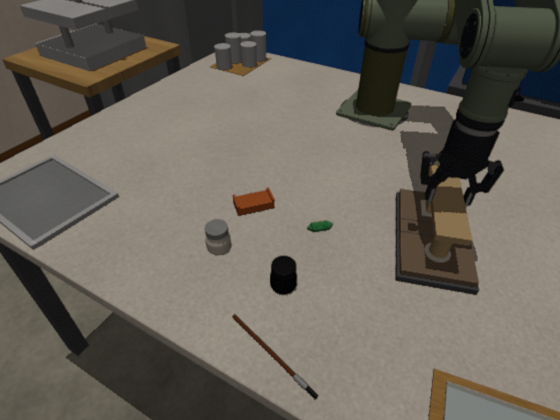

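View pics/s2w.png

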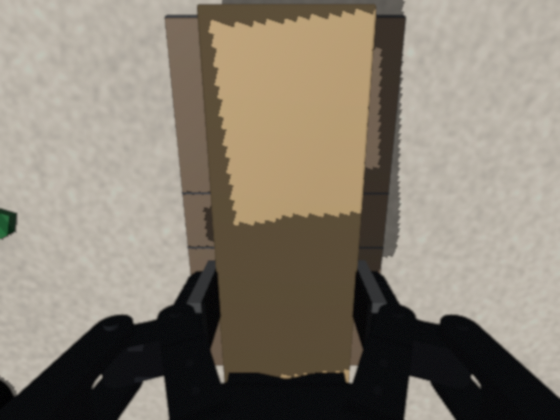

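The shelf is aligned over the base and centred in the hand (end edge 109 mm from the TCP, level). Lowering it now.

```bash
python3 - <<'E'
from h import *
ctrl.move_l((*BC,112.5),vel=50);ctrl.hold(.2)
hit=ctrl.move_l((*BC,106.5),vel=10,threshold=4);st(f"hit={hit}")
ctrl.gripper_to(76);st("open")
p=sensors.read_state()["eef_pos"]
ctrl.move_l((*BC,150),vel=80);ctrl.move_l((*BC,250),vel=200);ctrl.hold(.15);st()
snap("s3")
cv2.imwrite("pics/s3s.png",optics.grab_frame("scene")[0][150:320,340:520,::-1].repeat(3,0).repeat(3,1))
from meas import blobs
for o in blobs("s3",95,110,103,amin=2000): print("px",o[0],"xy %.1f %.1f size %.1f x %.1f ang %.1f"%o[1:])
for o in blobs("s3",22,38,30,amin=500): print("base px",o[0],"xy %.1f %.1f size %.1f x %.1f ang %.1f"%o[1:])
E
```

```text
hit=True t 40.9 [491.69 305.88 108.53] F [-0.34  0.23  5.43] T [0.   0.03 0.03] w 58.4 q6 -1.47
open t 41.2 [489.84 305.06 106.31] F [ 0.16 -0.22  0.6 ] T [ 0.03 -0.01  0.01] w 76.1 q6 -1.47
 t 42.7 [490.28 305.22 247.36] F [ 0.49  0.16 -0.01] T [ 0.   -0.    0.04] w 75.5 q6 -1.47
px [286.86 184.84] xy 491.5 306.7 size 218.3 x 59.7 ang 17.5
base px [286.97 155.33] xy 491.0 305.9 size 247.9 x 139.5 ang 17.5
```

View pics/s3.png

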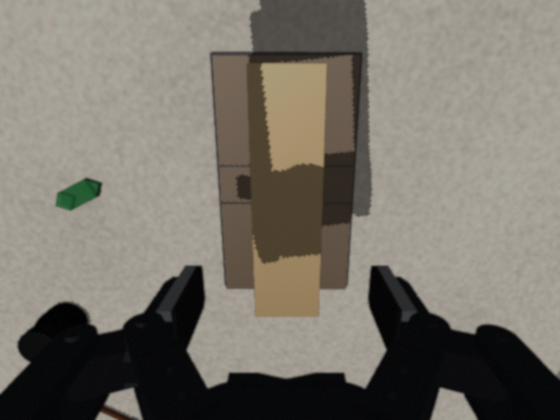

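View pics/s3s.png

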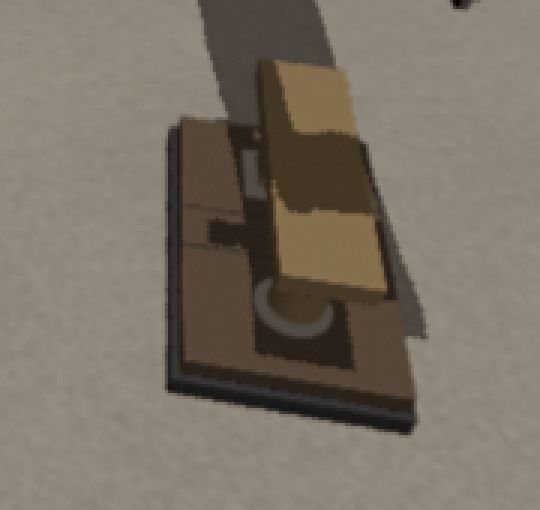

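The shelf lies level at (491.5,306.7), 17.5°, against base (491.0,305.9), 17.5°. In the wrist view it spans columns 250–326 over the base. Mould next, with a close look first.

```bash
python3 - <<'E'
from h import *
from meas import blobs
ctrl.move_ptp((593.3,-78.8,200),down(48.7*D));ctrl.hold(.2);im,d,c=snap("m1");st()
for nm,zl,zh,zt in(("top all",17,40,28),("all",17,40,22),("lips",25,40,28)):
  for o in blobs("m1",zl,zh,zt,extra=lambda i:i[...,0]>2.2*i[...,2],amin=30): print(nm,"px",o[0],"xy %.1f %.1f size %.1f x %.1f ang %.1f"%o[1:])
E
```

```text
t 44.5 [593.45 -77.76 200.21] F [-0.45 -0.6   0.05] T [-0.04 -0.02 -0.02] w 75.9 q6 -1.13
top all px [283.62 191.44] xy 592.3 -78.9 size 88.2 x 44.1 ang -41.2
all px [283.62 191.44] xy 593.5 -80.1 size 90.0 x 45.0 ang -41.2
lips px [283.98 235.45] xy 623.3 -105.7 size 43.1 x 6.2 ang 48.8
lips px [283.19 149.97] xy 562.4 -52.8 size 44.1 x 5.2 ang 48.8
```

View pics/m1.png

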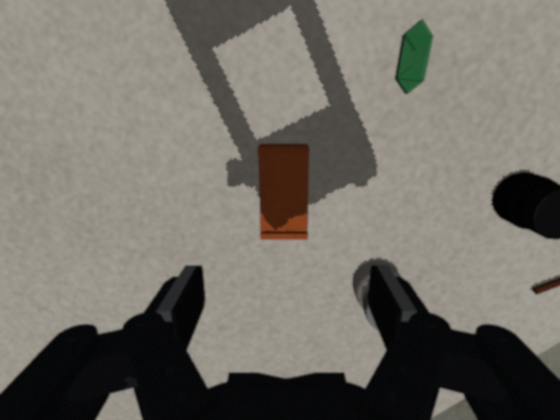

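The mould's lips sit at rows 150 and 235 near column 284, giving a centre of about (593,-79) at -41.2°. Picking it now.

```bash
python3 - <<'E'
from h import *
s=pick((593.1,-79.2),48.8*D,28,62,50)
ctrl.move_l((593.1,-79.2,230),vel=200)
ctrl.move_ptp((*BC,230),down(107.5*D));ctrl.hold(.2);st("above")
ctrl.move_l((*BC,150),vel=120);ctrl.hold(.3)
z=s["eef_pos"][2]+103
ctrl.move_l((*BC,z+3),vel=50);ctrl.hold(.2)
hit=ctrl.move_l((*BC,z-2),vel=10,threshold=3);st(f"hit={hit} want {z:.1f}")
snap("m2")
E
```

```text
down hit=False t 46.6 [592.95 -79.16  27.68] F [ 0.19 -0.11 -0.22] T [-0.  0.  0.] w 62.1 q6 -1.13
grip t 46.9 [593.68 -79.36  28.57] F [ 0.41 -0.    1.21] T [ 0.    0.01 -0.04] w 45.0 q6 -1.13
above t 49.7 [492.3  304.78 230.  ] F [ 0.13  0.7  -2.1 ] T [-0.04  0.1   0.  ] w 45.1 q6 -1.47
hit=True want 131.6 t 51.9 [491.85 305.9  131.56] F [0.45 0.75 5.29] T [-0.   -0.01  0.  ] w 45.2 q6 -1.47
```

View pics/m2.png

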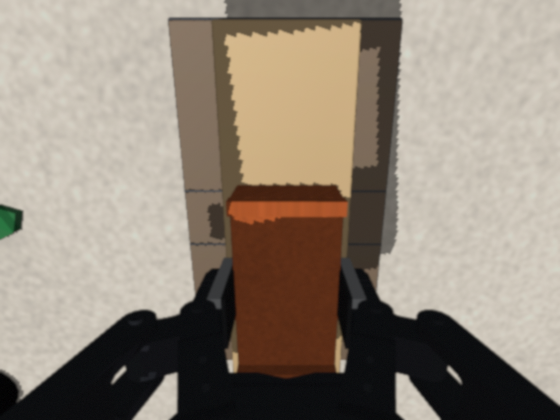

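The mould rests flat on the shelf, with its near lip at row 208, columns 228–348, between shelf edges of about 222 and 352. Releasing and checking.

```bash
python3 - <<'E'
from h import *
from meas import blobs
ctrl.gripper_to(60);st("open")
ctrl.move_l((*BC,175),vel=80);ctrl.move_l((*BC,275),vel=200);ctrl.hold(.15);st()
snap("m3")
red=lambda i:i[...,0]>2.2*i[...,2]
for o in blobs("m3",128.5,140,131,extra=red,amin=30): print("lip px",o[0],"xy %.1f %.1f size %.1f x %.1f ang %.1f"%o[1:])
for o in blobs("m3",95,110,103,amin=500): print("shelf px",o[0],"xy %.1f %.1f size %.1f x %.1f ang %.1f"%o[1:])
ctrl.move_ptp((578.9,83.6,200),down(43.6*D));ctrl.hold(.2);snap("g1");st()
for o in blobs("g1",-5,30,8,extra=lambda i:i[...,1]>1.3*i[...,0]): print("glass px",o[0],"xy %.1f %.1f size %.1f x %.1f ang %.1f"%o[1:])
E
```

```text
open t 52.2 [490.02 305.13 129.34] F [-0.05 -0.08 -0.49] T [-0.01 -0.03  0.07] w 59.7 q6 -1.47
 t 53.7 [490.35 305.24 272.31] F [-0.13  0.36  0.03] T [-0.04  0.1   0.03] w 60.2 q6 -1.47
lip px [286.46 251.03] xy 531.2 318.4 size 43.5 x 5.7 ang -72.5
lip px [286.16 157.45] xy 453.4 294.4 size 45.3 x 6.3 ang -72.5
shelf px [293.69 184.05] xy 490.9 306.5 size 218.0 x 59.7 ang 17.5
 t 55.0 [578.95  84.85 200.56] F [-0.21  0.83 -0.63] T [0.03 0.02 0.02] w 60.0 q6 -0.77
glass px [285.15 188.31] xy 579.2 85.0 size 57.3 x 23.8 ang -47.0
```

View pics/m3.png

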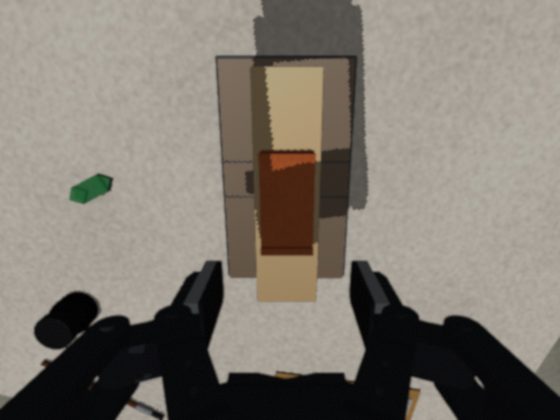

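View pics/g1.png

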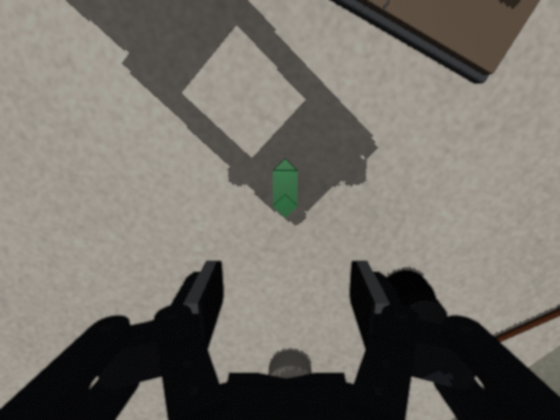

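Mould centre from its lips is (492.3,306.4), within about 1 mm of shelf and base. The glass is at (285,188) in its view, i.e. (579.1,84.3). Picking it gently.

```bash
python3 - <<'E'
from h import *
xy=(579.1,84.4)
s=pick(xy,43.3*D,26.8,40,20)
ctrl.move_l((*xy,60),vel=60);ctrl.hold(.2);snap("g2");st()
E
```

```text
down hit=False t 57.1 [578.93  84.39  26.48] F [ 0.42 -0.26  0.23] T [ 0.    0.03 -0.03] w 40.0 q6 -0.76
grip t 57.4 [579.46  84.38  27.19] F [0.3  0.53 1.14] T [-0.01  0.   -0.01] w 23.2 q6 -0.76
 t 58.4 [578.67  84.39  59.45] F [-0.36 -0.38 -0.03] T [0.05 0.04 0.01] w 23.4 q6 -0.76
```

View pics/g2.png

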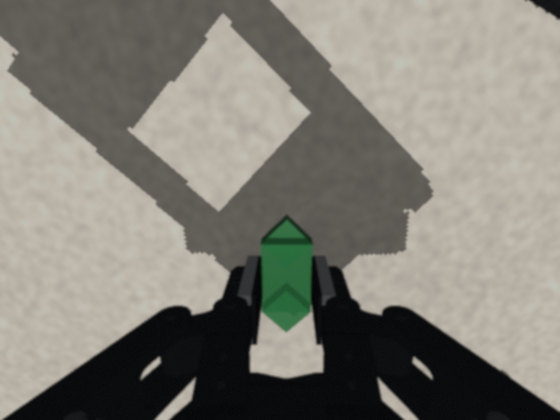

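The leaf is held level and straight, with tips at (287,217) and (287,331). I'll check its offset in the hand, then carry it.

```bash
python3 - <<'E'
from h import *
im,d,c=load("g2");s=sensors.read_state()
q=ray(c,[(287,217),(287,331)],s["eef_pos"][2]-27.0+8);t=(q-s["eef_pos"])@s["eef_rot"];print(t)
q=ray(c,[(287,215)],s["eef_pos"][2]-27.0);print((q-s["eef_pos"])@s["eef_rot"])
ctrl.move_l((579.1,84.4,230),vel=200)
T=np.array([492.1,306.2])
ctrl.move_ptp((*T,230),down(107.5*D));ctrl.hold(.2);st("above")
ctrl.move_l((*T,165),vel=100);ctrl.hold(.3);snap("g3");st()
E
```

```text
[[ 30.75   1.17  19.02]
 [-29.38   1.21  18.98]]
[[28.96  1.2  27.02]]
above t 60.5 [492.88 304.97 229.8 ] F [0.41 0.08 0.26] T [-0.01 -0.04 -0.01] w 23.2 q6 -1.47
 t 61.6 [492.35 306.33 165.54] F [ 0.03  0.23 -0.35] T [-0.02 -0.01  0.02] w 23.1 q6 -1.47
```

View pics/g3.png

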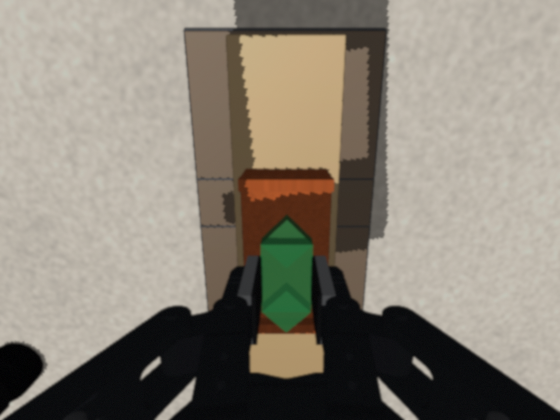

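The leaf sits straight over the mould, between the lips at rows 188 and about 330, and centred in the hand within 1 mm. Lowering gently.

```bash
python3 - <<'E'
from h import *
T=np.array([492.1,306.2])
ctrl.move_l((*T,154.5),vel=30);ctrl.hold(.4);st()
hit=ctrl.move_l((*T,149.5),vel=5,threshold=2);s=st(f"hit={hit}")
snap("g4")
E
```

```text
t 62.5 [492.17 306.23 154.66] F [-0.17 -0.35 -0.39] T [ 0.02 -0.02 -0.01] w 23.2 q6 -1.47
hit=True t 63.1 [492.09 306.21 152.12] F [0.46 0.04 4.04] T [-0.06  0.03 -0.03] w 23.4 q6 -1.47
```

View pics/g4.png

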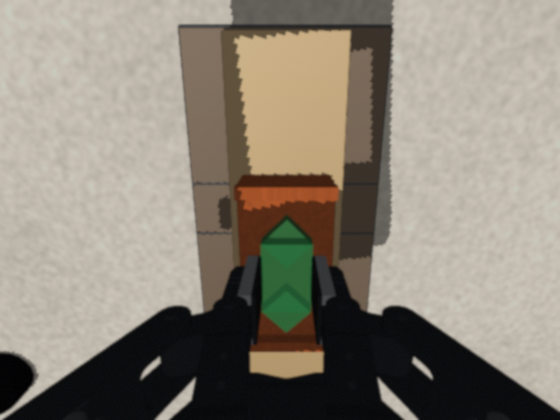

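Contact came at z=152.1, where expected, and the leaf lies between the lips. Releasing slowly.

```bash
python3 - <<'E'
from h import *
from meas import blobs
T=np.array([492.1,306.2])
ctrl.gripper_to(30);st("open30");ctrl.gripper_to(40);st("open")
ctrl.move_l((*T,180),vel=50);ctrl.move_l((*T,285),vel=200);ctrl.hold(.2);snap("f1");st()
red=lambda i:i[...,0]>2.2*i[...,2]
P=lambda l,o:print(l,"px",o[0],"xy %.1f %.1f size %.1f x %.1f ang %.1f"%o[1:])
for o in blobs("f1",110,145,133,extra=lambda i:i[...,1]>1.3*i[...,0]):P("glass",o)
for o in blobs("f1",128.5,140,131,extra=red,amin=30):P("lip",o)
for o in blobs("f1",95,110,103,amin=500):P("shelf",o)
im,d,c=load("f1");Z=height(c,d)[...,2];u=proj(c,[492,306,133])[0].astype(int);print("glass top z",np.median(Z[u[1]-3:u[1]+4,u[0]-3:u[0]+4]))
ctrl.move_ptp((420,50,330),down(np.pi/2))
a=optics.grab_frame("scene")[0];cv2.imwrite("pics/f2.png",a[:,:,::-1])
cv2.imwrite("pics/f3.png",cv2.convertScaleAbs(optics.grab_frame("top")[0][:,:,::-1],alpha=1.6))
E
```

```text
open30 t 63.4 [490.79 305.62 150.39] F [-1.38  0.14  0.29] T [-0.01  0.01 -0.02] w 29.7 q6 -1.47
open t 63.7 [491.08 305.8  150.77] F [ 0.12  0.54 -0.18] T [ 0.04  0.01 -0.02] w 39.9 q6 -1.47
 t 65.3 [491.3  305.83 283.  ] F [ 0.18 -0.11  0.08] T [ 0.03  0.02 -0.02] w 39.9 q6 -1.47
glass px [286.36 202.46] xy 492.8 307.2 size 57.0 x 23.2 ang 16.8
lip px [286.45 245.13] xy 531.0 318.7 size 43.2 x 5.8 ang -72.5
lip px [286. 154.] xy 453.5 294.2 size 44.5 x 4.9 ang -72.5
shelf px [286.24 178.01] xy 491.2 306.6 size 218.7 x 59.8 ang 17.5
glass top z 132.84688667083316
```

View pics/f1.png

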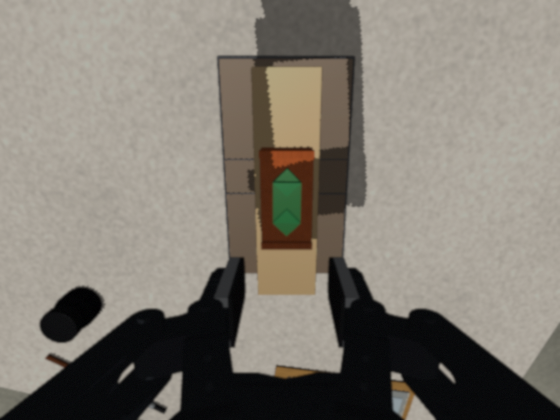

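View pics/f2.png

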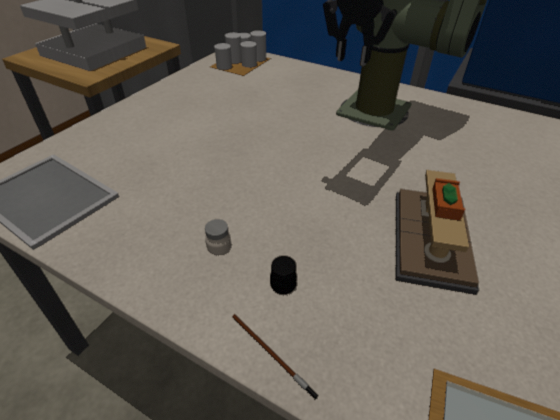

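The stack is complete in both views. The glass is at (286,202), centred between the lips at rows 154 and 245. The jars at (217,237) and (284,275) haven't moved, and the arm is clear. Handing in.

```bash
python3 - <<'E'
from h import *
st();ctrl.finish_job()
E
```

```text
t 66.5 [420.36  50.85 329.77] F [ 0.56 -0.12 -0.25] T [0.05 0.05 0.  ] w 39.8 q6 -1.66
the job is handed in; nothing more can be done
```

The glass load is built on the kiln base in the order asked, everything is released, and I handed the job in at 66.5 s of the 133 s allowed.

| Item | Last measured centre (mm) | Angle |
|---|---|---|
| Base | (491.0, 305.9) | 17.5° |
| Shelf | (491.2, 306.6) | 17.5° |
| Mould, from its two lips | (492.2, 306.4) | 17.5° |
| Glass | (492.8, 307.2) | 16.8° |

- **Glass:** its top measures 132.8 mm above the bench, against 133 mm expected. It touched down at 5 mm/s with about 4 N and was released only then.
- **Posts:** the square post's camera reading was 1–2 mm from its pad centre. The round post read about 4 mm off along the base. Part of that is probably the post's side being included in the measurement, because the gripper set it down within 0.5 mm of the pad centre. I did not measure it a second way.
- **Jars and arm:** the scene view showed both jars standing where they started and the arm clear. I saw no collisions, and the wrist forces I read stayed below about 6 N.

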